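# Seat the beaker stage on its locating pins

### The job

Push the loose blue beaker stage along the ledge of the white docking base, sideways in the direction away from its upright lip, until its two holes drop over the base's two locating pins and the plate lies flat and fully down in the bay. Just nudge it with the fingers: do not pick it up or lift it, and leave the beaker, the jar and the spatula where they stand.

Things in the scene. Friction and masses are not known exactly. Their poses are not given: they have to be found in the camera images.
- base: Fixed white docking base, 175 x 255 mm. Origin on the bench; in its frame (mm) it spans x -100 to 75, y -155 to 100. Bay floor (y -40 to 100) at z 30 above the bench. Loading ledge (y -152 to -40, x -100 to 59): a step with its flat top at z 40. A fence runs along the whole far (+x) side; the near side and both ends are open, with no stop. The base may be turned up to 0.35 rad.
- ledge_end (a point): Middle of the ledge's end, where its flat top (z 40 mm) drops squarely to the bay floor; in the base's frame at (-20.5, -40, 40) mm. Axes as the base's.
- fence_mid (a point): Middle of the top edge of the fence's face: a straight aluminium bar 14 mm thick along the base's y, top at z 52 mm, flat face at x = 59 mm in the base's frame, looking to -x (the near side). Pushing the stage against it squares it and brings it about 1 mm from the line of its seat.
- seat (a point): Point on the bay floor where the stage's origin lies once seated, axes parallel to the base's: (3, 22.5, 30) mm in the base's frame. There the stage's far edge is 1 mm from the fence and its lip edge 2.5 mm past the end of the ledge.
- pin_a (a point): Foot, on the bay floor, of the steel pin nearer the fence: (41, 17.5, 30) mm in the base's frame. Each pin is 10 mm in diameter and 9 mm tall: straight for 5 mm, then tapering to a flat nose 5 mm across, whose top is 1 mm lower than the ledge.
- pin_b (a point): Foot of the other pin, the same, at (-35, 17.5, 30) mm in the base's frame.
- stage: Loose blue aluminium plate, about 0.36 kg, 110 mm (its x) by 120 mm (its y) by 8 mm, with a flat dark round pad on top. Origin: centre of the underside, z up. Starts flat, mostly on the ledge, up to 0.2 rad askew, its origin 13 to 36 mm short of the seat's line in the base's x and 60 to 100 mm short in y; slid to +y it passes over the pins and drops 10 mm at its seat.
- lip_top (a point): Middle of the top of the stage's upright lip, at (0, -56, 22) mm in the stage's frame. The lip runs along the whole trailing (-y) edge, 8 mm thick (y -60 to -52), its top 22 mm above the underside; its outer face can be pushed. It brings the centre of mass about 13 mm from the origin towards the lip.
- hole_a (a point): Centre, at the underside, of the 13 mm through hole that goes on pin_a: at (38, -5, 0) mm in the stage's frame.
- hole_b (a point): Centre, at the underside, of the 13 mm through hole that goes on pin_b: at (-38, -5, 0) mm in the stage's frame.
- beaker: Bystander: loose open glass beaker, 64 mm across, 85 mm tall, standing on the bench beside or behind the base. Origin: centre of its underside.
- jar: Bystander: loose small amber jar, 48 mm across, 70 mm tall, standing on the bench beside or behind the base. Origin: centre of its underside.
- spatula: Bystander: loose flat steel lab spatula, 160 mm long, up to 14 mm wide and 4 mm thick, lying on the bench behind the fence. Origin: middle of its underside; it lies along its x.
There are look-alikes about, which are no part of the job. What is shaped like the stage but red is not meant.

How it is judged (in metres and radians):
At the end, for the whole second after the job is handed in: Both holes of the stage are over their pins (hole centres within 4 mm of the pin axes), its underside is down on the bay floor (within 2.5 mm), level within 0.03 rad, and it is at rest (horizontal distance between hole_a and pin_a below 0.004 m and horizontal distance between hole_b and pin_b below 0.004 m and z of each of hole_a, hole_b, stage in the frame of base below 0.0325 m and angle between stage's own z axis and vertical below 0.03 rad and linear speed of stage below 0.01 m/s); the robot touches nothing.
It fails at once if the stage is lifted or carried (its centre rises more than 12 mm above the ledge) (z of stage in the frame of base above 0.052 m).
It fails at once if the beaker is moved more than 25 mm or tipped (distance of beaker from where it was at the start of the episode above 0.025 m or angle between beaker's own z axis and vertical above 0.5 rad).
It fails at once if the jar is moved more than 25 mm or tipped (distance of jar from where it was at the start of the episode above 0.025 m or angle between jar's own z axis and vertical above 0.5 rad).
It fails at once if the spatula is moved more than 25 mm (distance of spatula from where it was at the start of the episode above 0.025 m).
It also fails if it takes over 72 s, if anything falls off the work surface, if the arm or the gripper's body presses on something with over 40 N, if the wrist force passes 120 N, or if a joint passes its speed limit or range.

### The arm

A 6-joint arm with a two-finger parallel gripper is mounted at the origin on the work surface. World frame = base frame: x ahead of the robot, y to its left, z up, the work surface at z = 0. Lengths are in mm, angles in rad, forces in N, time in s.
With the tool pointing down it reaches from about 400 to 925 mm from the base axis. Payload 12.5 kg.
Tool frame: the origin (TCP) lies on the mounting face of the last link; the fingertips stand 190 mm ahead of it and the grasp point (between the pads) lies 171 mm ahead of it; z points along the fingers, y is the line along which they close (so a half turn about z gives the same grasp; the last joint's range is limited). The gripper opens to 95 mm and grips with 3 to 60 N. Pads are 20 mm wide; open, the fingers measure 119 mm over their backs; the gripper's body (75 mm by 180 mm) begins 59 mm behind the grasp point.
Start: joints at [-1.222, 0.491, 1.559, -0, 1.092, -0.106], TCP at [274.57, -561.459, 404.761] pointing down, gripper open.
Joint ranges: [-3.1, 3.1], [-0.84, 2.19], [0.05, 2.79], [-1.13, 4.28], [0.06, 2.93], [-2.69, 2.69]. Speed limits (rad/s): [2.22, 2.22, 2.79, 3.14, 3.14, 3.14].

### API

Orientations are given as [roll, pitch, yaw] about the fixed x, y, z axes, in that order (R = Rz(yaw) Ry(pitch) Rx(roll)).
In Python, from cell import * gives the robot as it stands.
- The arm moves only by the tool arm_command, never from a script. Its argument "rows" is a list that holds one entry, the list of rows, each a list of 7 numbers: the shift along the tool's x, y, z normalised to -1 to 1, where 1 is 0.15 m, then the turn, a rotation vector about the tool's x, y, z normalised to -1 to 1, where 1 is 360 degrees, then the opening, from -1 (shut) to 1 (fully open). A call has 1 to 10 rows; each row is the pose to reach, as a shift and turn from the pose commanded when the call began, along the tool's axes at that moment, turning the shorter way round; what a row does not reach only later rows make up. A row lasts 1/12 s, in which the tool goes at most 41.7 mm and 7.16 degrees, less where a joint would pass 70% of its speed; a pose out of reach is approached as far as the arm can. A call with a number of a shift or a turn outside -1 to 1 is refused whole. A call with a gripper value outside its range is refused whole. The fingers move at their own pace and stop on an object; the grip force is fixed at half the most. Time passes only in rows, so rows that repeat a pose let the fingers close. It gives the time, the measured TCP pose, the force, the opening and the grip force at its end, in the units of the state.
- state(): the state, without advancing time (a new reading comes with each control period).
- read_camera(name): name is "side" or "top" or "wrist"; returns (picture, depth): 420x560x3 uint8, red, green, blue; 420x560 float32, mm along the optical axis (not along the pixel's ray), 0 where there is no reading.
- get_calibration(name): a dict with "camera_matrix" (3x3 intrinsics, pixels), "position" and "orientation" of the camera in the world; the wrist camera has in their place "hand_eye" (4x4, takes a point from camera to tool coordinates, whose origin is the TCP and whose axes are the flange's). Camera axes: x right, y up, looking along -z (the intrinsics and any distortion apply to the point x, -y, -z); pixel columns grow to the right and rows downward; lengths in mm; the calibration is good to about 2 mm. The wrist camera is an equidistant fisheye: a pixel r from the principal point sees the ray r / f radians off the axis. A picture is of the moment at which its call begins: read the wrist's pose just before it. get_calibration takes no time and is no camera call.
- job_done(): hands the job in; it is judged then, once.
The state is a dict: "t": time; "joints": joint angles; "qvel": joint speeds; "tau": joint torques, N m; "eef_pos": TCP position; "tcp_rot": TCP orientation; "ft_force": force on the tool from outside, world axes, zero at the start; "moment": the same for the moment, N m; "opening": opening from 0.0 (shut) to 1.0 (fully open); "grip_force": force on a finger pad.
Only numpy, scipy, OpenCV 4.12 (cv2) and the standard library are available. Lean on these libraries where they do the work, as an engineer would, in place of code of your own. Each camera call takes 0.05 s, during which the arm holds its last target. There are 200 camera calls.

## Working session

There is one attempt and no reset: what is moved stays moved. The work goes in short steps, Python scripts to look and compute and a tool call to move; the robot and the scene stay as the last step left them, time stands still between calls to the robot, and variables do not carry over. Pictures are saved under pics/ and viewed, at most 10 in all, crops included, and the job is handed in when it is done.

Besides the shell and the picture viewer there is one more tool, called as name(argument=value, ...), one argument or row to a line, values as JSON. arm_command: Moves the arm, as the interface text tells. Its arguments: {"type":"object","properties":{"rows":{"type":"array","items":{"type":"array","items":{"type":"array","items":{"type":"number","minimum":-1,"maximum":1}}}}},"required":["rows"]}

```bash
mkdir -p pics; ls; python3 - <<'E'
from cell import *
import cv2,numpy as np
for n in ["top","side"]:
    p,d=read_camera(n); cv2.imwrite(f"pics/{n}0.png",p[:,:,::-1]); np.save(f"{n}0.npy",d)
    print(n,get_calibration(n))
s=state();print(s)
E
```

```text
pics
top {'camera_matrix': array([[384.60619927,   0.        , 273.91792914],
       [  0.        , 384.60619927, 206.26009402],
       [  0.        ,   0.        ,   1.        ]]), 'position': array([503.82353653,  57.81353768, 783.09241529]), 'orientation': array([ 0.08524179, -0.00980938, -1.58663616])}
side {'camera_matrix': array([[450.87647157,   0.        , 285.35323346],
       [  0.        , 450.87647157, 214.07244811],
       [  0.        ,   0.        ,   1.        ]]), 'position': array([ 46.80058485, 534.47094616, 851.48052528]), 'orientation': array([ 0.72733074, -0.00940197, -2.30500656])}
{'t': 0.1, 'joints': array([-1.22158719e+00,  4.91458403e-01,  1.55938342e+00,  7.17915567e-06,
        1.09168464e+00, -1.05618411e-01]), 'qvel': array([ 2.20885397e-03, -9.10550742e-04, -2.17337789e-03, -3.97821049e-05,
       -1.66501579e-03, -3.36843067e-04]), 'tau': array([ 4.41983779e-03, -6.13623762e+01, -2.58607435e+01,  6.94348686e-02,
        4.70018294e-02, -6.19597608e-05]), 'eef_pos': array([ 274.56658189, -561.42488576,  404.24724822]), 'tcp_rot': array([-3.14066472e+00, -1.04776153e-04,  4.54824188e-01]), 'ft_force': array([-0.6175575 ,  0.59943054,  0.40958778]), 'moment': array([-0.0287833 ,  0.02179314,  0.00605892]), 'grip_force': 0.0, 'opening': 0.9983176949017364}
```

View pics/top0.png

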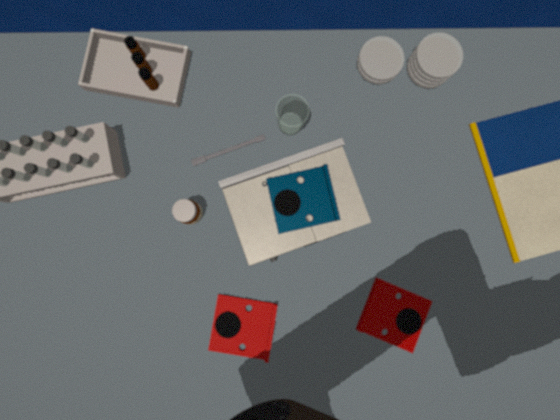

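View pics/side0.png

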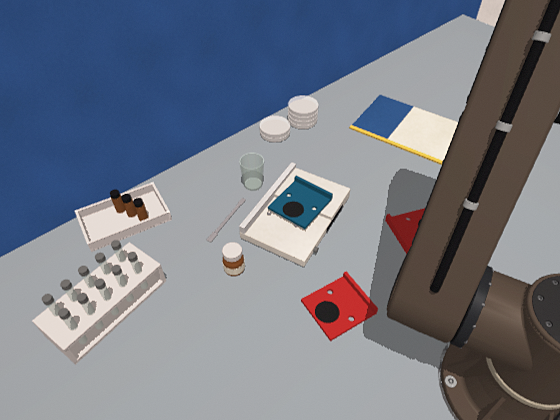

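The top view shows a blue plate at (304,198) with its lip on the right side. Two red plates sit at (244,326) and (394,315). The other blue thing, a blue/white board at (520,170), has no lip or pad. I choose the blue plate on the white base, since it is the only blue one with a pad, two holes and a lip. The fence is at the top of the base, running (222,183)-(344,144). The beaker is at (292,113), the jar at (186,210) and the spatula at (228,151).

```bash
cat > h.py <<'E'
import numpy as np,cv2
from scipy.spatial.transform import Rotation as Ro
from cell import *
def pts(n,d):
    c=get_calibration(n);K=c["camera_matrix"];R=Ro.from_euler('xyz',c["orientation"]).as_matrix()
    v,u=np.mgrid[:d.shape[0],:d.shape[1]]
    r=np.stack([(u-K[0,2])/K[0,0],-(v-K[1,2])/K[1,1],-np.ones_like(d)],-1)@R.T
    return r*d[...,None]+c["position"], r, c["position"]
def ray(n,uv,z):
    c=get_calibration(n);K=c["camera_matrix"];R=Ro.from_euler('xyz',c["orientation"]).as_matrix()
    uv=np.atleast_2d(np.float64(uv))
    r=np.stack([(uv[:,0]-K[0,2])/K[0,0],-(uv[:,1]-K[1,2])/K[1,1],-np.ones(len(uv))],-1)@R.T
    return c["position"]+r*((z-c["position"][2])/r[:,2])[:,None]
def blue(p):
    h=cv2.cvtColor(p,cv2.COLOR_RGB2HSV)
    m=cv2.inRange(h,(90,110,40),(112,255,255))
    return m
E
python3 - <<'E'
from h import *
for n,roi in [("top",(120,290,170,400)),("side",(140,280,220,370))]:
    p=cv2.imread(f"pics/{n}0.png")[:,:,::-1].copy();d=np.load(f"{n}0.npy")
    P,_,_=pts(n,d)
    a,b,c,e=roi
    cr=cv2.resize(p[a:b,c:e],None,fx=3,fy=3,interpolation=cv2.INTER_CUBIC);cv2.imwrite(f"pics/{n}crop.png",cr[:,:,::-1])
    sub=P[a:b,c:e];col=p[a:b,c:e].astype(int)
    z=sub[...,2]
    print(n,"zhist",np.histogram(z,bins=np.arange(-10,110,4)))
    m=blue(p)[a:b,c:e]>0
    k,l,st,ce=cv2.connectedComponentsWithStats(m.astype(np.uint8)); print(st,ce)
    i=1+np.argmax(st[1:,4]); print("blue z",np.percentile(z[l==i],[5,25,50,75,95]))
E
```

```text
top zhist (array([    0,  3176, 21907,  1229,   133,    33,    25,    63,    95,
        2570,  1530,   360,  2521,   490,  2969,   959,    72,   208,
          90,   270,   170,    13,    12,    49,     3,     0,     0,
           0,     0]), array([-10,  -6,  -2,   2,   6,  10,  14,  18,  22,  26,  30,  34,  38,
        42,  46,  50,  54,  58,  62,  66,  70,  74,  78,  82,  86,  90,
        94,  98, 102, 106]))
[[    0     0   230   170 36335]
 [   97    45    72    68  2765]] [[112.91286638  84.97547819]
 [135.35660036  78.2517179 ]]
blue z [45.56163034 46.81650727 47.71657707 48.79367564 61.128688  ]
side zhist (array([  85, 5405, 7256,  278,  127,  151,  143,  185,  349, 1931,  436,
        532,  759,  767, 1232,  381,   99,  174,   97,  265,   79,   54,
         66,   58,    0,    0,    0,    0,    0]), array([-10,  -6,  -2,   2,   6,  10,  14,  18,  22,  26,  30,  34,  38,
        42,  46,  50,  54,  58,  62,  66,  70,  74,  78,  82,  86,  90,
        94,  98, 102, 106]))
[[    0     0   150   140 19459]
 [    0     0     2     1     2]
 [   48    36    64    53  1539]] [[73.90544221 70.19533378]
 [ 0.5         0.        ]
 [82.1137102  60.7985705 ]]
blue z [43.5620842  45.5073254  46.65025473 48.10674563 59.62946079]
```

View pics/topcrop.png

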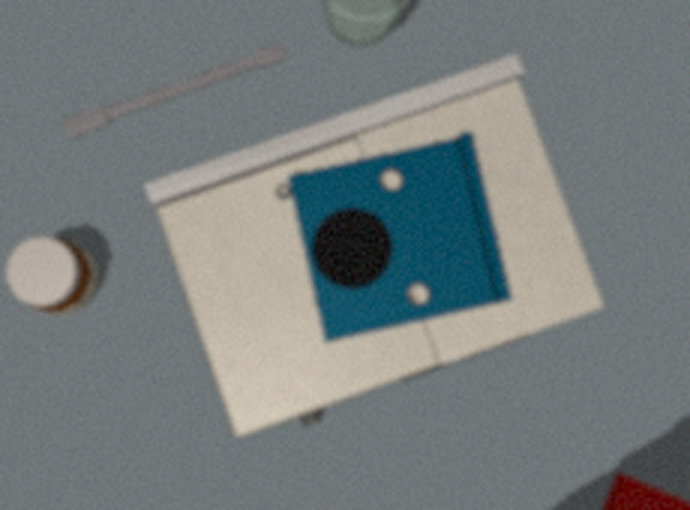

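View pics/sidecrop.png

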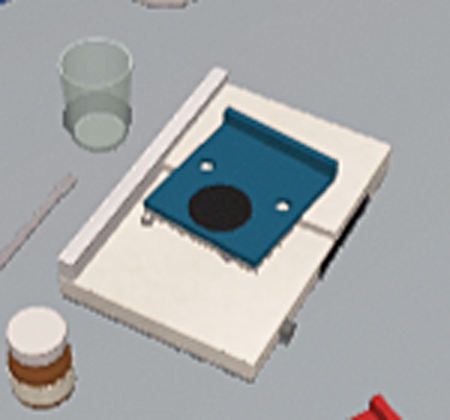

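Both crops confirm the choice: blue plate, dark pad, two see-through holes, and the lip at the right end. In the top crop the holes are at (391,180) and (418,293). A pin nose is at (283,190), and the ledge seam runs (362,140)-(435,360).

```bash
cat >> h.py <<'E'
def fit(A,B):  # 2D rigid A->B
    A=np.float64(A);B=np.float64(B);a=A.mean(0);b=B.mean(0);X=A-a;Y=B-b
    th=np.arctan2((X[:,0]*Y[:,1]-X[:,1]*Y[:,0]).sum(),(X*Y).sum())
    R=np.array([[np.cos(th),-np.sin(th)],[np.sin(th),np.cos(th)]]);t=b-R@a
    return th,t,R,np.round(np.hypot(*(A@R.T+t-B).T),1)
E
python3 - <<'E'
from h import *
def C(n,x,y):
    o=(170,120) if n=="top" else (220,140)
    return [(x+.5)/3-.5+o[0],(y+.5)/3-.5+o[1]]
def solve(n,L):
    W=np.array([ray(n,C(n,u,v),z)[0,:2] for (u,v,z,x,y) in L]);return fit([l[3:] for l in L],W)
B={"top":[(237,436,30,-100,100),(602,304,40,-100,-152),(283,190,39,41,17.5),(515,56,52,73,-155),(146,188,52,73,100),(154,205,52,59,100),(523,73,52,59,-155)],
 "side":[(252,381,30,-100,100),(390,149,40,-100,-152),(148,217,39,41,17.5),(218,69,52,73,-155),(60,264,52,73,100),(73,270,52,59,100),(229,76,52,59,-155)]}
S={"top":[(391,180,48,38,-5),(418,293,48,-38,-5),(295,175,48,55,60),(326,340,48,-55,60),(469,133,62,55,-60),(510,298,62,-55,-60)],
 "side":[(206,167,48,38,-5),(282,207,48,-38,-5),(146,204,48,55,60),(256,267,48,-55,60),(230,107,62,55,-60),(336,162,62,-55,-60)]}
for n in B:
    th,t,R,e=solve(n,B[n]);print(n,"base",th,t,e)
    ts,s,_,es=solve(n,S[n]);print(n,"stage",ts,s,es,"in base",R.T@(s-t),ts-th, "short",[3,22.5]-R.T@(s-t))
E
```

```text
top base 0.33241881454277605 [579.31397345  38.30921996] [2.3 1.8 0.8 2.7 2.3 1.8 1. ]
top stage 0.20066772174260963 [580.01881367  -5.14376833] [1.3 0.6 4.5 1.3 2.8 2. ] in base [-13.51377585 -41.30419897] -0.13175109280016642 short [16.51377585 63.80419897]
side base 0.32550602944026913 [573.89158622  42.60928923] [9.  4.2 4.  2.7 2.7 0.8 0.9]
side stage 0.21565816631790483 [576.16085307  -1.80253631] [1.1 1.7 2.7 1.2 2.3 2.8] in base [-12.05227605 -42.80540225] -0.1098478631223643 short [15.05227605 65.30540225]
```

arm_command(
  rows=[
    [[1,-0.82,0,0,0,-0.19,-1],[1,-0.82,0,0,0,-0.19,-1],[1,-0.82,0,0,0,-0.19,-1],[1,-0.82,0,0,0,-0.19,-1],[1,-0.82,0,0,0,-0.19,-1],[1,-0.82,0,0,0,-0.19,-1],[1,-0.82,0,0,0,-0.19,-1],[1,-0.82,0,0,0,-0.19,-1],[1,-0.82,0,0,0,-0.19,-1],[1,-0.82,0,0,0,-0.19,-1]],
  ],
)

```text
t: 0.93
eef_pos: [355.4, -384.9, 404.6]
tcp_rot: [-3.141, -0.0, 1.656]
ft_force: [0.7, -0.6, 0.3]
opening: 0.358
grip_force: 0.0
```

```bash
cat > go.py <<'E'
import sys
from h import *
# usage: go.py bx by ztip : shift in tool axes to base-frame point, yaw goal; optional base pose in base.txt
th,tx,ty=np.loadtxt("base.txt")
def goal(bx,by,zt):
    s=state();R=Ro.from_euler('xyz',s["tcp_rot"])
    c,k=np.cos(th),np.sin(th)
    w=np.array([tx+c*bx-k*by,ty+k*bx+c*by,zt+190]);G=Ro.from_euler('xyz',[np.pi,0,th+np.pi/2])
    q=s["eef_pos"];d=q[:2]-[tx,ty]
    print("t",round(s["t"],2),"tip base",np.round([c*d[0]+k*d[1],-k*d[0]+c*d[1],q[2]-190],1),"F",np.round(s["ft_force"],1),"open",round(s["opening"],2))
    print("shift",np.round(R.inv().apply(w-q)/150,3),"turn",np.round((R.inv()*G).as_rotvec()/(2*np.pi),4))
if __name__=="__main__": goal(*map(float,sys.argv[1:4]))
E
echo 0.331 578 39.5 > base.txt; python3 go.py -100 -68 150
```

```text
t 0.93 tip base [-348.5 -329.   214.6] F [ 0.7 -0.6  0.3] open 0.36
shift [2.091 1.183 0.431] turn [-0.     -0.     -0.0391]
```

arm_command(
  rows=[
    [[1,0.6,0,0,0,-0.039,-1],[1,0.6,0,0,0,-0.039,-1],[1,0.6,0,0,0,-0.039,-1],[1,0.6,0,0,0,-0.039,-1],[1,0.6,0,0,0,-0.039,-1],[1,0.6,0,0,0,-0.039,-1],[1,0.6,0,0,0,-0.039,-1],[1,0.6,0,0,0,-0.039,-1]],
  ],
)

```text
t: 1.6
eef_pos: [433.1, -229.4, 404.6]
tcp_rot: [-3.141, 0.0, 1.893]
ft_force: [0.1, -0.0, -0.0]
opening: 0.005
grip_force: 0.0
```

```bash
python3 go.py -100 -68 120
```

```text
t 1.6 tip base [-224.4 -207.2  214.6] F [ 0.1 -0.  -0. ] open 0.0
shift [0.935 0.822 0.631] turn [-0.      0.     -0.0014]
```

arm_command(
  rows=[
    [[0.935,0.78,0.6,0,0,-0.0014,-1],[0.935,0.78,0.6,0,0,-0.0014,-1],[0.935,0.78,0.6,0,0,-0.0014,-1],[0.935,0.78,0.6,0,0,-0.0014,-1],[0.935,0.78,0.6,0,0,-0.0014,-1],[0.935,0.78,0.6,0,0,-0.0014,-1],[0.935,0.78,0.6,0,0,-0.0014,-1]],
  ],
)

```text
t: 2.18
eef_pos: [500.1, -58.5, 313.8]
tcp_rot: [-3.14, -0.001, 1.904]
ft_force: [-0.1, 0.0, 1.0]
opening: 0.004
grip_force: 0.0
```

```bash
python3 - <<'E'
from h import *
s=state();p,d=read_camera("wrist");c=get_calibration("wrist");print(c,s["eef_pos"],s["tcp_rot"])
cv2.imwrite("pics/w1.png",p[:,:,::-1])
E
python3 go.py -104 -68 43
```

```text
{'camera_matrix': array([[325.1922621 ,   0.        , 279.43121424],
       [  0.        , 325.1922621 , 208.25565313],
       [  0.        ,   0.        ,   1.        ]]), 'hand_eye': array([[ 5.08942164e-04,  9.65669659e-01,  2.59772692e-01,
         7.29673251e+01],
       [ 9.99999752e-01, -3.64920366e-04, -6.02640376e-04,
         9.33965604e-01],
       [-4.87155181e-04,  2.59772934e-01, -9.65669605e-01,
         2.09421462e+01],
       [ 0.00000000e+00,  0.00000000e+00,  0.00000000e+00,
         1.00000000e+00]])} [500.10441072 -58.48650002 313.79560492] [-3.13991787e+00 -8.53526022e-04  1.90356573e+00]
t 2.23 tip base [-106.   -68.1  124.4] F [-0.   0.4 -0.1] open 0.0
shift [0.001 0.013 0.543] turn [-0.0001 -0.      0.0001]
```

View pics/w1.png

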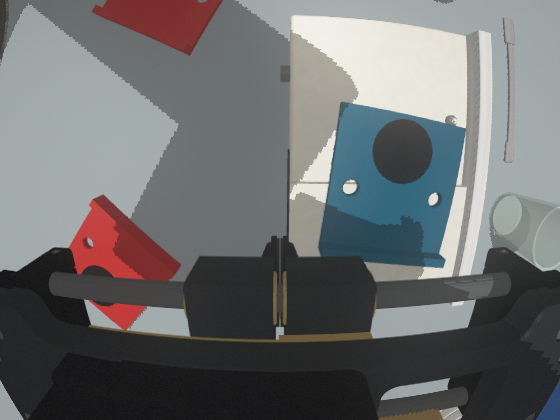

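The wrist view shows the base's near edge at column 290, the stage holes at (350,187) and (434,199), the stage's front corners at (340,102) and (466,128), the pin nose at (451,119), and the shut fingers at (279,260), beside the near edge. I'll refine with these points.

```bash
cat >> h.py <<'E'
def wray(uv,z,pos,rot):
    c=get_calibration("wrist");K=c["camera_matrix"];H=c["hand_eye"]
    x=(uv[0]-K[0,2])/K[0,0];y=-(uv[1]-K[1,2])/K[1,1];r=np.hypot(x,y)
    v=np.array([x/r*np.sin(r),y/r*np.sin(r),-np.cos(r)])
    T=Ro.from_euler('xyz',rot).as_matrix()
    o=pos+T@H[:3,3];w=T@H[:3,:3]@v
    return (o+w*(z-o[2])/w[2])[:2]
E
python3 - <<'E'
from h import *
pos=np.array([500.104,-58.487,313.796]);rot=[-3.13992,-8.5e-4,1.90357]
B=[(290,16,30,-100,100),(289,182,40,-100,-40),(451,119,39,41,17.5),(466,36,52,59,100),(490,32,52,73,100)]
S=[(350,187,48,38-76,-5),(434,199,48,38,-5),(340,102,48,-55,60),(466,128,48,55,60)]
f=lambda L:fit([l[3:] for l in L],[wray(l[:2],l[2],pos,rot) for l in L])
th,t,R,e=f(B);ts,s,_,es=f(S);print(th,t,e,ts,s,es,"in base",R.T@(s-t),ts-th)
E
```

```text
0.33014774825896104 [578.66213894  35.43820409] [ 3.9  4.7  2.9 12.4  3.1] 0.21024434573505096 [580.67409375  -4.85343299] [0.5 1.  0.9 0.9] in base [-11.15855767 -38.76790646] -0.11990340252391007
```

```bash
echo 0.331 579 38 > base.txt; python3 go.py -104 -68 43
```

```text
t 2.23 tip base [-106.4  -66.4  124.4] F [-0.   0.4 -0.1] open 0.0
shift [-0.011  0.016  0.543] turn [-0.0001 -0.      0.0001]
```

arm_command(
  rows=[
    [[-0.01,0.01,0.2,0,0,0,-1],[-0.01,0.01,0.4,0,0,0,-1],[-0.01,0.01,0.5,0,0,0,-1],[-0.01,0.01,0.535,0,0,0,-1],[-0.01,0.01,0.535,0,0,0,-1],[-0.01,0.01,0.535,0,0,0,-1]],
  ],
)

```text
t: 2.73
eef_pos: [501.9, -60.5, 235.4]
tcp_rot: [3.141, 0.001, 1.901]
ft_force: [-0.7, 0.0, 0.6]
opening: 0.011
grip_force: 0.0
```

```bash
python3 go.py -66 -68 43.5
```

```text
t 2.73 tip base [-105.   -68.1   45.4] F [-0.7  0.   0.6] open 0.01
shift [0.001 0.26  0.013] turn [ 0.0001  0.0001 -0.0002]
```

arm_command(
  rows=[
    [[0,0.03,0.008,0,0,0,-1],[0,0.06,0.01,0,0,0,-1],[0,0.09,0.01,0,0,0,-1],[0,0.11,0.01,0,0,0,-1],[0,0.13,0.01,0,0,0,-1],[0,0.15,0.01,0,0,0,-1],[0,0.17,0.01,0,0,0,-1],[0,0.19,0.01,0,0,0,-1],[0,0.21,0.01,0,0,0,-1],[0,0.21,0.01,0,0,0,-1]],
  ],
)

```text
t: 3.57
eef_pos: [531.9, -49.0, 232.9]
tcp_rot: [-3.142, 0.0, 1.903]
ft_force: [0.1, 0.4, 0.4]
opening: 0.009
grip_force: 0.1
```

```bash
python3 go.py -66 -68 43.5
```

```text
t 3.57 tip base [-72.8 -66.9  42.9] F [0.1 0.4 0.4] open 0.01
shift [-0.007  0.046 -0.004] turn [-0.      0.      0.0001]
```

arm_command(
  rows=[
    [[0,0.01,0,0,0,0,-1],[0,0.02,0,0,0,0,-1],[0,0.028,0,0,0,0,-1],[0,0.036,0,0,0,0,-1],[0,0.044,0,0,0,0,-1],[0,0.044,0,0,0,0,-1]],
  ],
)

```text
t: 4.07
eef_pos: [537.9, -46.9, 232.9]
tcp_rot: [3.141, 0.0, 1.902]
ft_force: [-1.4, -1.1, -0.5]
opening: 0.005
grip_force: 0.3
```

```bash
python3 go.py -66 -68 43.5;python3 - <<'E'
from h import *
p,d=read_camera("top");cv2.imwrite("pics/t1.png",cv2.resize(p[120:290,170:400],None,fx=3,fy=3,interpolation=cv2.INTER_CUBIC)[:,:,::-1])
E
```

```text
t 4.07 tip base [-66.4 -66.9  42.9] F [-1.4 -1.1 -0.5] open 0.0
shift [-0.007  0.003 -0.004] turn [0.     0.     0.0001]
```

View pics/t1.png

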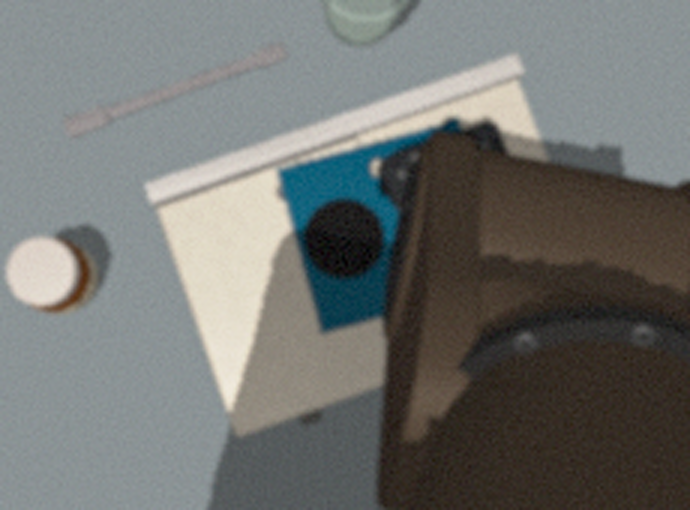

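The stage's far edge, from (283,172) to (450,123), is now nearly parallel to the fence with a gap of a few mm. I'll keep going until the force rises.

arm_command(
  rows=[
    [[0,0.008,0,0,0,0,-1],[0,0.014,0,0,0,0,-1],[0,0.02,0,0,0,0,-1],[0,0.025,0,0,0,0,-1],[0,0.025,0,0,0,0,-1]],
  ],
)

```text
t: 4.53
eef_pos: [541.4, -45.7, 233.0]
tcp_rot: [3.141, 0.0, 1.902]
ft_force: [-0.3, -1.1, -1.0]
opening: 0.002
grip_force: 0.4
```

arm_command(
  rows=[
    [[0,0.007,0,0,0,0,-1],[0,0.013,0,0,0,0,-1],[0,0.013,0,0,0,0,-1]],
  ],
)

```text
t: 4.78
eef_pos: [543.3, -45.0, 233.0]
tcp_rot: [3.141, 0.0, 1.902]
ft_force: [-0.1, -0.8, -0.2]
opening: 0.008
grip_force: 0.4
```

arm_command(
  rows=[
    [[0,0.007,0,0,0,0,-1],[0,0.013,0,0,0,0,-1],[0,0.013,0,0,0,0,-1]],
  ],
)

```text
t: 5.03
eef_pos: [545.1, -44.4, 233.0]
tcp_rot: [3.141, 0.0, 1.903]
ft_force: [-1.6, -1.7, -0.9]
opening: 0.0
grip_force: 0.4
```

arm_command(
  rows=[
    [[0,0.007,0,0,0,0,-1],[0,0.013,0,0,0,0,-1],[0,0.013,0,0,0,0,-1]],
  ],
)

```text
t: 5.28
eef_pos: [547.0, -43.8, 233.0]
tcp_rot: [3.141, 0.0, 1.902]
ft_force: [-1.0, -0.8, -0.6]
opening: 0.007
grip_force: 0.3
```

```bash
python3 go.py -66 -68 43.5;python3 - <<'E'
from h import *
s=state();print(s["eef_pos"],s["tcp_rot"])
p,d=read_camera("wrist");cv2.imwrite("pics/w2.png",p[:,:,::-1])
E
```

```text
t 5.28 tip base [-56.8 -67.   43. ] F [-1.  -0.8 -0.6] open 0.01
shift [-0.007 -0.061 -0.003] turn [0.     0.     0.0001]
[547.00255605 -43.79257857 232.98405187] [3.14138759e+00 1.76296320e-04 1.90241924e+00]
```

View pics/w2.png

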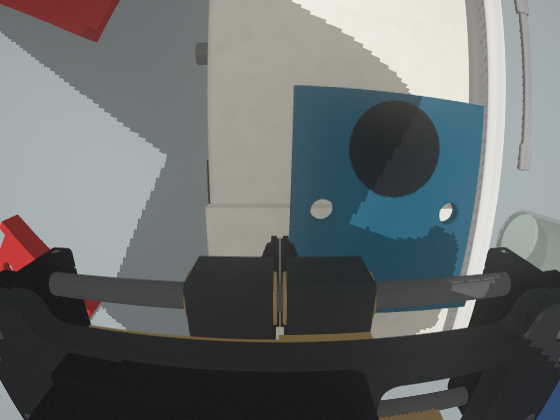

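The stage is nearly square. Its front far corner at (484,105) almost touches the fence, and its near edge at column 291 is against the finger. The holes are at (321,209) and (448,212).

```bash
python3 - <<'E'
from h import *
pos=np.array([547.0,-43.79,232.98]);rot=[3.1414,1.8e-4,1.90242]
S=[(321,209,48,-38,-5),(448,212,48,38,-5),(295,86,48,-55,60),(484,105,48,55,60)]
B=[(207,206,40,-100,-40)]
f=lambda L:fit([l[3:] for l in L],[wray(l[:2],l[2],pos,rot) for l in L])
ts,s,_,es=f(S);th,tx,ty=np.loadtxt("base.txt");R=Ro.from_euler('z',th).as_matrix()[:2,:2]
print(ts,s,es,"in base",R.T@(s-[tx,ty]),ts-th)
print("corner in base",R.T@(wray((207,206),40,pos,rot)-[tx,ty]))
print("fence pts",[R.T@(wray(u,52,pos,rot)-[tx,ty]) for u in [(470,20),(487,105),(484,150),(467,260)]])
E
```

```text
0.30560925532398614 [594.63700095   6.10011582] [0.8 1.2 1.7 0.3] in base [  4.42108203 -35.25014103] -0.025390744676013877
corner in base [-96.05111794 -39.03476993]
fence pts [array([49.83810409, 71.22645533]), array([60.43163138, 22.95595962]), array([59.87997077, -2.82982137]), array([ 58.78978984, -69.68105096])]
```

arm_command(
  rows=[
    [[0,0.006,0,0,0,0,-1],[0,0.012,0,0,0,0,-1],[0,0.012,0,0,0,0,-1]],
  ],
)

```text
t: 5.58
eef_pos: [548.6, -43.2, 233.0]
tcp_rot: [3.142, 0.0, 1.902]
ft_force: [-0.6, -1.7, -0.6]
opening: 0.005
grip_force: 0.5
```

arm_command(
  rows=[
    [[0,0.006,0,0,0,0,-1],[0,0.012,0,0,0,0,-1],[0,0.012,0,0,0,0,-1]],
  ],
)

```text
t: 5.83
eef_pos: [549.8, -42.8, 232.9]
tcp_rot: [-3.14, -0.001, 1.903]
ft_force: [-5.4, -3.7, 2.2]
opening: 0.005
grip_force: 3.5
```

arm_command(
  rows=[
    [[0,0.005,0,0,0,0,-1],[0,0.005,0,0,0,0,-1]],
  ],
)

```text
t: 6.0
eef_pos: [550.1, -42.8, 232.9]
tcp_rot: [-3.138, -0.001, 1.903]
ft_force: [-8.9, -6.5, 5.0]
opening: 0.006
grip_force: 5.4
```

arm_command(
  rows=[
    [[0,-0.04,0,0,0,0,-1],[0,-0.1,0,0,0,0,-1],[0,-0.1,-0.2,0,0,0,0],[0,-0.1,-0.35,0,0,0,0.05],[0,-0.1,-0.35,0,0,0,0.05],[-0.2,-0.1,-0.35,0,0,0,0.05],[-0.38,0,-0.35,0,0,0,0.05],[-0.38,0.2,-0.35,0,0,0,0.05],[-0.38,0.38,-0.35,0,0,0,0.05],[-0.38,0.38,-0.35,0,0,0,0.05]],
  ],
)

```text
t: 6.83
eef_pos: [626.2, -77.1, 284.9]
tcp_rot: [3.139, 0.001, 1.903]
ft_force: [-0.3, 0.3, -1.2]
opening: 0.494
grip_force: 0.0
```

```bash
python3 go.py 3 -125 44.5; python3 - <<'E'
from h import *
s=state();print(s["eef_pos"],s["tcp_rot"])
p,d=read_camera("wrist");cv2.imwrite("pics/w3.png",p[:,:,::-1])
E
```

```text
t 6.83 tip base [   7.2 -124.2   94.9] F [-0.3  0.3 -1.2] open 0.49
shift [-0.005 -0.029  0.336] turn [0.0004 0.0002 0.0001]
[626.17705763 -77.14242307 284.89399647] [3.13889603e+00 1.06574512e-03 1.90262137e+00]
```

View pics/w3.png

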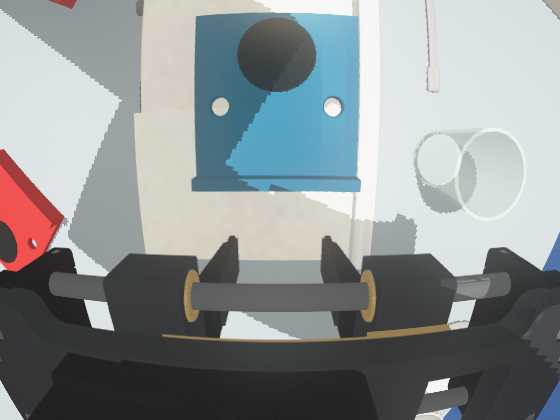

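The stage is square to the fence. Its holes are at (220,106) and (333,106), and the lip's outer edge is at row 190, columns 192-360. Both fingertips, at columns 235 and 328, are behind the lip.

```bash
python3 - <<'E'
from h import *
pos=np.array([626.18,-77.14,284.89]);rot=[3.1389,1.07e-3,1.90262]
th,tx,ty=np.loadtxt("base.txt");R=Ro.from_euler('z',th).as_matrix()[:2,:2]
b=lambda u,z:np.round(R.T@(wray(u,z,pos,rot)-[tx,ty]),1)
print("holes",b((220,106),48),b((333,106),48),"lip",b((192,190),62),b((360,190),62),"seam",b((137,113),40),b((193,113),40),"front",b((196,15),48),b((358,16),48))
E
```

```text
holes [-30.5 -39.7] [ 44.1 -39.7] lip [-47.9 -93.6] [ 61.  -93.5] seam [-94.2 -40.5] [-51.2 -43.3] front [-47.7  25.6] [61.7 24.8]
```

arm_command(
  rows=[
    [[0,-0.01,0.2,0,0,0,0.05],[0,-0.01,0.3,0,0,0,0.05],[0,-0.01,0.33,0,0,0,0.05],[0,-0.01,0.333,0,0,0,0.05],[0.04,-0.01,0.333,0,0,0,0.05],[0.08,-0.01,0.333,0,0,0,0.05],[0.12,-0.01,0.333,0,0,0,0.05],[0.14,-0.01,0.333,0,0,0,0.05],[0.14,-0.01,0.333,0,0,0,0.05]],
  ],
)

```text
t: 7.63
eef_pos: [615.0, -57.5, 236.3]
tcp_rot: [3.141, 0.001, 1.903]
ft_force: [1.3, 0.1, 0.2]
opening: 0.522
grip_force: 0.0
```

```bash
python3 go.py 6 -60 44.5
```

```text
t 7.63 tip base [   3.  -102.    46.3] F [1.3 0.1 0.2] open 0.52
shift [0.28  0.021 0.012] turn [0.0001 0.0001 0.0002]
```

arm_command(
  rows=[
    [[0.02,0,0.01,0,0,0,0.05],[0.045,0,0.01,0,0,0,0.05],[0.07,0,0.01,0,0,0,0.05],[0.1,0,0.01,0,0,0,0.05],[0.13,0,0.01,0,0,0,0.05],[0.16,0,0.01,0,0,0,0.05],[0.19,0,0.01,0,0,0,0.05],[0.22,0,0.01,0,0,0,0.05],[0.24,0,0.01,0,0,0,0.05],[0.24,0,0.01,0,0,0,0.05]],
  ],
)

```text
t: 8.47
eef_pos: [603.1, -23.6, 233.8]
tcp_rot: [-3.141, -0.001, 1.903]
ft_force: [0.3, -0.2, -0.2]
opening: 0.525
grip_force: 0.0
```

```bash
python3 go.py 3 -50 44.5; python3 - <<'E'
from h import *
s=state();print(s["eef_pos"],s["tcp_rot"])
p,d=read_camera("wrist");cv2.imwrite("pics/w4.png",p[:,:,::-1])
E
```

```text
t 8.47 tip base [  2.8 -66.1  43.8] F [ 0.3 -0.2 -0.2] open 0.52
shift [ 0.107  0.002 -0.004] turn [-0.0001 -0.0001  0.0002]
[603.0892778  -23.56357423 233.84516874] [-3.14084840e+00 -5.69582286e-04  1.90289174e+00]
```

View pics/w4.png

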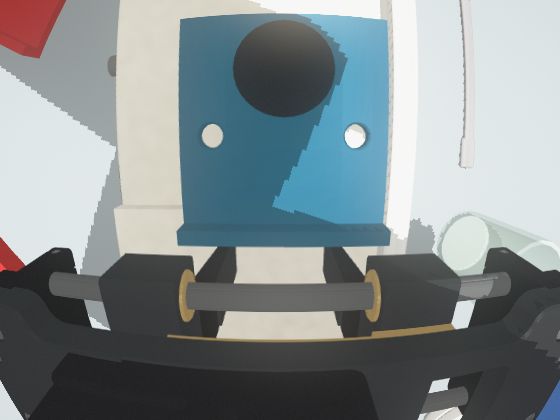

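The stage is still square and along the fence. The holes are at (212,136) and (355,136), the lip's outer edge is at row 245, and the ledge seam is at (116,206).

```bash
python3 - <<'E'
from h import *
pos=np.array([603.09,-23.56,233.85]);rot=[-3.14085,-5.7e-4,1.90289]
th,tx,ty=np.loadtxt("base.txt");R=Ro.from_euler('z',th).as_matrix()[:2,:2]
b=lambda u,z:np.round(R.T@(wray(u,z,pos,rot)-[tx,ty]),1)
print("holes",b((212,136),48),b((355,136),48),"lip",b((178,245),62),b((389,245),62),"seam",b((116,206),40),b((170,208),40),"front",b((181,18),48),b((387,20),48))
E
```

```text
holes [-30.8   0.8] [42.3  1.1] lip [-48.6 -53.3] [ 60.5 -53.2] seam [-94.6 -38.2] [-59.  -39.4] front [-47.8  65.2] [59.8 64.8]
```

arm_command(
  rows=[
    [[0.015,0,0,0,0,0,0.05],[0.03,0,0,0,0,0,0.05],[0.045,0,0,0,0,0,0.05],[0.058,0,0,0,0,0,0.05],[0.07,0,0,0,0,0,0.05],[0.08,0,0,0,0,0,0.05],[0.08,0,0,0,0,0,0.05]],
  ],
)

```text
t: 9.1
eef_pos: [599.4, -12.7, 234.1]
tcp_rot: [-3.142, -0.0, 1.903]
ft_force: [0.8, -0.1, -0.1]
opening: 0.52
grip_force: 0.0
```

arm_command(
  rows=[
    [[0.006,0,0,0,0,0,0.05],[0.012,0,0,0,0,0,0.05],[0.012,0,0,0,0,0,0.05]],
  ],
)

```text
t: 9.35
eef_pos: [598.8, -11.1, 234.0]
tcp_rot: [-3.141, -0.0, 1.902]
ft_force: [-0.1, -1.2, -0.8]
opening: 0.528
grip_force: 0.0
```

```bash
cat > m.py <<'E'
from h import *
def meas():
    p,d=read_camera("side");P,_,_=pts("side",d)
    m=blue(p);k,l,st,ce=cv2.connectedComponentsWithStats(m)
    ok=[i for i in range(1,k) if st[i,4]>150 and abs(P[l==i][:,0].mean()-590)<120 and abs(P[l==i][:,1].mean()-40)<120]
    Q=np.concatenate([P[l==i] for i in ok]);print("blue z pct",np.round(np.percentile(Q[:,2],[10,30,50,70,90]),1),len(Q))
    A=np.c_[Q[:,:2]-Q[:,:2].mean(0),np.ones(len(Q))];w=Q[:,2]<np.median(Q[:,2])+6
    print("plane",np.linalg.lstsq(A[w],Q[w][:,2],rcond=None)[0].round(3))
meas()
E
python3 m.py; python3 go.py 3 -50 44.5
```

```text
blue z pct [34.2 35.7 36.6 37.7 44.7] 1655
plane [ 1.0000e-03 -7.0000e-03  3.6387e+01]
t 9.4 tip base [  2.8 -53.   44. ] F [-0.6  1.1  0.2] open 0.52
shift [ 0.02   0.001 -0.003] turn [-0.     -0.      0.0001]
```

The plate dropped 10 mm and is level. I'll back off, raise the arm clear and check.

arm_command(
  rows=[
    [[-0.06,0,0,0,0,0,0.05],[-0.15,0,0,0,0,0,0.05],[-0.15,0,-0.2,0,0,0,0.05],[-0.15,0,-0.4,0,0,0,0.05],[-0.15,0,-0.6,0,0,0,0.05],[-0.15,0,-0.6,0,0,0,0.05],[-0.15,0,-0.6,0,0,0,0.05]],
  ],
)

```text
t: 9.98
eef_pos: [606.6, -33.7, 325.6]
tcp_rot: [3.139, 0.002, 1.902]
ft_force: [0.0, -0.4, -0.9]
opening: 0.525
grip_force: 0.0
```

```bash
python3 m.py; python3 - <<'E'
from h import *
p,d=read_camera("wrist");q,d=read_camera("side")
cv2.imwrite("pics/f.png",np.hstack([cv2.resize(p[0:300,100:430],(390,354)),cv2.resize(q[140:280,220:370],(380,354),interpolation=cv2.INTER_CUBIC)])[:,:,::-1])
E
python3 go.py 3 -50 44.5
```

```text
blue z pct [34.4 35.7 36.7 37.7 46.1] 1656
plane [-2.0000e-03 -8.0000e-03  3.6449e+01]
t 10.13 tip base [  2.6 -76.1 132.9] F [-0.5  0.2 -0.2] open 0.52
shift [0.174 0.004 0.59 ] turn [-0.0002 -0.0001  0.    ]
```

View pics/f.png

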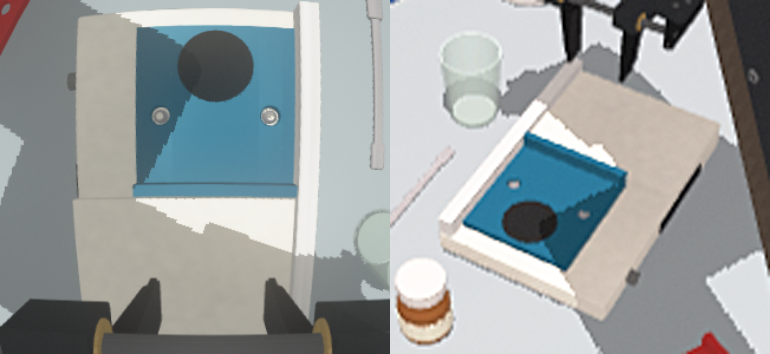

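The pins show inside both holes, at (161,116) and (270,116). The plate lies flat past the ledge end, the arm is clear, and the bystanders have not moved.

```bash
python3 -c "
from cell import *
print(job_done())"
```

```text
the job is handed in; nothing more can be done
None
```

The blue stage is seated flat on both locating pins, the arm is clear of it, the beaker, jar and spatula were left standing where they were, and the job is handed in (the hand-in returned no verdict).

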